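# Power up the test bench and hold the test button

### The job

Bring the bench under test: switch on the supply by pressing down the dotted, raised half of the orange rocker, then switch on the load the same way with the blue rocker, and then press the green button fully down and keep it held: finish while still holding it down, with both rockers still fully on. Keep to that order, only press with the fingertips, and never press the red emergency stop. The boxes stand loose: do not grip, lift or push them out of place, and leave everything else on the bench where it is.

Things in the scene. Friction and masses are not known exactly. Their poses are not given: they have to be found in the camera images.
- supply_station: grey switch box with the ORANGE rocker (supply), 76x76 mm, top face 48 mm above the bench, 0.95 kg, standing loose. Origin: centre of its underside; z up. The rocker, 60 mm along the box's x axis and 28 mm wide, is a shallow V of two 30 mm halves, hinged in the middle of the box at top-face height. The half towards the box's +x has a white dot.
- load_station: grey switch box with the BLUE rocker (load), 76x76 mm, top face 48 mm above the bench, 0.95 kg, standing loose. Origin: centre of its underside; z up. The rocker, 60 mm along the box's x axis and 28 mm wide, is a shallow V of two 30 mm halves, hinged in the middle of the box at top-face height. The half towards the box's +x has a white dot.
- test_station: grey box with one round GREEN push button (hold-to-test) in the middle of its top, 76x76 mm, top face 48 mm above the bench, 0.95 kg, standing loose. Origin: centre of its underside; z up. The steel bezel round the button is 42 mm across and 51 mm above the bench.
- stop_station: yellow box with a red mushroom-shaped emergency stop, 40 mm across and 76 mm above the bench, 76x76 mm, top face 48 mm above the bench, 0.95 kg, standing loose. Origin: centre of its underside; z up. Not to be pressed.
- supply_rocker (a joint): angle of the orange rocker, rad. 0 off: dotted half up at 23 degrees (tip 64 mm above the bench), other half level; may start up to 0.05 down. 0.4 on: dotted half pressed level, 52 mm above the bench, at its stop; other half up. No spring: friction (0.05 N m) holds it where it is left; 2 to 5 N on the dotted half turns it.
- supply_rocker_end (a point): point on the face of the dotted half of the orange rocker, on its centre line, 20 mm from the middle of the V (10 mm from the tip): where to press. It moves with the rocker; from off to on it sinks about 8 mm, to 52 mm above the bench. Its axes turn with the rocker.
- load_rocker (a joint): angle of the blue rocker, rad. 0 off: dotted half up at 23 degrees (tip 64 mm above the bench), other half level; may start up to 0.05 down. 0.4 on: dotted half pressed level, 52 mm above the bench, at its stop; other half up. No spring: friction (0.05 N m) holds it where it is left; 2 to 5 N on the dotted half turns it.
- load_rocker_end (a point): point on the face of the dotted half of the blue rocker, on its centre line, 20 mm from the middle of the V (10 mm from the tip): where to press. It moves with the rocker; from off to on it sinks about 8 mm, to 52 mm above the bench. Its axes turn with the rocker.
- test_button (a joint): travel of the green button, m: 0 released, 0.007 fully down at its stop. It springs back when let go; it begins to move at 0.7 N and is fully down at about 3.2 N.
- test_button_top (a point): centre of the top of the green button, 32 mm across, 61 mm above the bench when released and 54 mm when fully down (still 3 mm above its bezel)
- stop_button (a joint): travel of the red emergency stop, m: 0 released, 0.007 fully down (sprung)
- multimeter: yellow and black hand multimeter, 146x74x44 mm; loose bystander, to be left alone. Origin: centre of its underside.
- parts_bin_1: blue open-fronted parts bin, 100x70x50 mm; loose bystander, to be left alone. Origin: centre of its underside.
- transformer_loose: small black and yellow potted transformer, 34x34x22 mm; loose bystander, to be left alone. Origin: centre of its underside.
- tape_2: roll of black tape lying flat, 64 mm across, 19 mm high. (Behind it a fixed desk fan, up to 0.4 m high, stands on a white carton, at x over 0.5 and y from -0.15 to 0.25: swing round in front of it); loose bystander, to be left alone. Origin: centre of its underside.
- screwdriver_red: screwdriver with red handle, 190 mm long, 24 mm thick; loose bystander, to be left alone. Origin: centre of its underside.
- flux_pot: round red tin, 57 mm across, 28 mm high; loose bystander, to be left alone. Origin: centre of its underside.
- side_cutters: side cutters with blue handles, 137x43x11 mm; loose bystander, to be left alone. Origin: centre of its underside.

How it is judged:
On the way, in this order (a step that is already met when the one before it is completed fails the run):
1. the orange supply rocker is fully on (value of joint supply_rocker above 0.34 rad), for 0.1 s.
2. then the blue load rocker is fully on (value of joint each of supply_rocker, load_rocker above 0.34 rad), for 0.1 s.
3. then the green button is fully down (all of step 2 and value of joint test_button above 0.0045 m), for 0.2 s.
At the end, for the whole second after the job is handed in: Both rockers on (over 0.34 of 0.4 rad) and the green button held down by the fingers (over 4.5 of 7 mm, with more than 1 N on it) through the last second; the emergency stop not pressed; no box or bystander more than 20 mm from where it stood (all of step 3 and contact force between the fingers and test_station above 1 N and value of joint stop_button below 0.0025 m and not (distance of supply_station from where it was at the start of the episode above 0.02 m) and not (distance of load_station from where it was at the start of the episode above 0.02 m) and not (distance of test_station from where it was at the start of the episode above 0.02 m) and not (distance of stop_station from where it was at the start of the episode above 0.02 m) and not (distance of multimeter from where it was at the start of the episode above 0.02 m) and not (distance of parts_bin_1 from where it was at the start of the episode above 0.02 m) and not (distance of transformer_loose from where it was at the start of the episode above 0.02 m) and not (distance of tape_2 from where it was at the start of the episode above 0.02 m) and not (distance of screwdriver_red from where it was at the start of the episode above 0.02 m) and not (distance of flux_pot from where it was at the start of the episode above 0.02 m) and not (distance of side_cutters from where it was at the start of the episode above 0.02 m)); the arm keeps its last pose, push and grip.
It fails at once if the blue rocker is pressed before the orange one is on (value of joint load_rocker above 0.15 rad and value of joint supply_rocker below 0.3 rad).
It fails at once if the green button is pressed before the blue rocker is on (value of joint test_button above 0.0025 m and value of joint load_rocker below 0.3 rad).
It fails at once if the red emergency stop is pressed (value of joint stop_button above 0.0025 m).
It fails at once if a box is lifted, carried or pushed more than 20 mm out of place (distance of any of supply_station, load_station, test_station, stop_station from where it was at the start of the episode above 0.02 m).
It fails at once if a bystander is lifted or moved more than 20 mm (distance of any of multimeter, parts_bin_1, transformer_loose, tape_2, screwdriver_red, flux_pot, side_cutters from where it was at the start of the episode above 0.02 m).
It also fails if it takes over 54 s, if anything falls off the work surface, if the arm or the gripper's body presses on something with over 40 N, if the wrist force passes 120 N, or if a joint passes its speed limit or range.

### The arm

A 6-joint arm with a two-finger parallel gripper is mounted at the origin on a cart in front of the work surface, level with it; the furniture and walls round the work are solid. World frame = base frame: x ahead of the robot, y to its left, z up, the work surface at z = 0. Lengths are in m, angles in rad, forces in N, time in s.
With the tool pointing down it reaches from about 0.25 to 0.775 m from the base axis. Payload 4 kg.
Tool frame: the origin (TCP) lies midway between the tips of the shut fingers; the grasp point (between the pads) lies 19 mm behind it; z points along the fingers, y is the line along which they close (so a half turn about z gives the same grasp; the last joint's range is limited). The gripper opens to 94 mm and grips with 3 to 60 N. Pads are 16 mm wide; open, the fingers measure 119 mm over their backs; the gripper's body (75 mm by 177 mm) begins 78 mm behind the grasp point.
Start: joints at [1.096, 0.087, 1.371, -0, 1.684, -0.103], TCP at [0.2, 0.512, 0.206] pointing down, gripper open.
Joint ranges: [-3.1, 3.1], [-0.76, 2.03], [0.27, 2.55], [-1.08, 4.22], [0.17, 2.65], [-2.57, 2.57]. Speed limits (rad/s): [2.79, 2.79, 3.14, 3.14, 3.14, 3.14].

### API

Orientations are given as a 3x3 rotation matrix whose columns are the frame's x, y, z axes.
In Python, from cell import readout, optics, ticket gives the robot as it stands.
- The arm moves only by the shell command python3 -m crank 'ROWS'. ROWS is JSON, a list of rows, each a list of 3 entries, a list of its own where there are three numbers: the shift along the tool's x, y, z in m, then the turn, a rotation vector about the tool's x, y, z in rad, then the finger opening in m, from 0 to 0.094. A call has 1 to 5 rows; each row is the pose to reach, as a shift and turn from the pose commanded when the call began, along the tool's axes at that moment; what a row does not reach only later rows make up. A row lasts 1/12 s, in which the tool goes at most 41.7 mm and 7.16 degrees, less where a joint would pass 70% of its speed; a pose out of reach is approached as far as the arm can. A call with a gripper value outside its range is refused whole. The fingers move at their own pace and stop on an object; the grip force is fixed at half the most. Time passes only in rows, so rows that repeat a pose let the fingers close. It gives the time, the measured TCP pose, the force, the opening and the grip force at its end, in the units of the state.
- readout.sense(): the state, without advancing time (a new reading comes with each control period).
- optics.read_camera(name): name is "side" or "top" or "wrist"; returns a dict with "frame" (400x640x3 uint8, red, green, blue), "mtx" (3x3 intrinsics, pixels), "camera_from_world" (4x4, takes a point from world to camera coordinates). Camera axes: x right, y up, looking along -z (the intrinsics and any distortion apply to the point x, -y, -z); pixel columns grow to the right and rows downward; lengths in m; the calibration is good to about 2 mm. A picture is of the moment at which its call begins. There is no depth.
- ticket.close_job(): hands the job in; it is judged then, once.
The state is a dict: "clock": time; "qpos": joint angles; "qvel": joint speeds; "joint_torque": joint torques, N m; "tcp_pos": TCP position; "ee_rot": TCP orientation; "wrist_force": force on the tool from outside, world axes, zero at the start; "ft_torque": the same for the moment, N m; "grip_width": finger opening in m; "finger_force": force on a finger pad.
Only numpy, scipy, OpenCV 4.12 (cv2) and the standard library are available. Lean on these libraries where they do the work, as an engineer would, in place of code of your own. Each camera call takes 0.05 s, during which the arm holds its last target. There are 200 camera calls.

## Working session

There is one attempt and no reset: what is moved stays moved. The work goes in short steps, Python scripts to look and compute and a shell command to move; the robot and the scene stay as the last step left them, time stands still between calls to the robot, and variables do not carry over. Pictures are saved under pics/ and viewed, at most 10 in all, crops included, and the job is handed in when it is done.

```bash
mkdir -p pics; ls
python3 - <<'E'
from cell import readout, optics
import cv2
s=readout.sense(); print({k:s[k] for k in ('clock','tcp_pos','ee_rot','grip_width','wrist_force')})
for n in ("top","side"):
    c=optics.read_camera(n); cv2.imwrite(f"pics/{n}0.png",c["frame"][:,:,::-1]); print(n,c["mtx"],c["camera_from_world"])
E
```

```text
pics
{'clock': 0.0, 'tcp_pos': array([0.19957322, 0.51190924, 0.20430052]), 'ee_rot': array([[-9.31659873e-01,  3.63330247e-01, -1.00616251e-03],
       [ 3.63331576e-01,  9.31657782e-01, -1.98597955e-03],
       [ 2.15832687e-04, -2.21582807e-03, -9.99997522e-01]]), 'grip_width': 0.09423404022610248, 'wrist_force': array([0.14410667, 0.32202817, 0.2683596 ])}
top [[414.71144255   0.         316.18408434]
 [  0.         414.71144255 200.2067829 ]
 [  0.           0.           1.        ]] [[-1.80218895e-02 -9.99836750e-01 -1.29817841e-03  1.36061231e-02]
 [ 9.97658349e-01 -1.80682722e-02  6.59648175e-02 -5.46770070e-01]
 [-6.59775046e-02 -1.06327877e-04  9.97821105e-01 -1.37731694e+00]
 [ 0.00000000e+00  0.00000000e+00  0.00000000e+00  1.00000000e+00]]
side [[440.27794832   0.         316.9747022 ]
 [  0.         440.27794832 193.69626562]
 [  0.           0.           1.        ]] [[ 0.99960964  0.0266792  -0.00829421 -0.52884303]
 [-0.00987128  0.61498266  0.78847884 -0.0803166 ]
 [ 0.02613678 -0.78808917  0.61500596 -1.45699183]
 [ 0.          0.          0.          1.        ]]
```

View pics/top0.png

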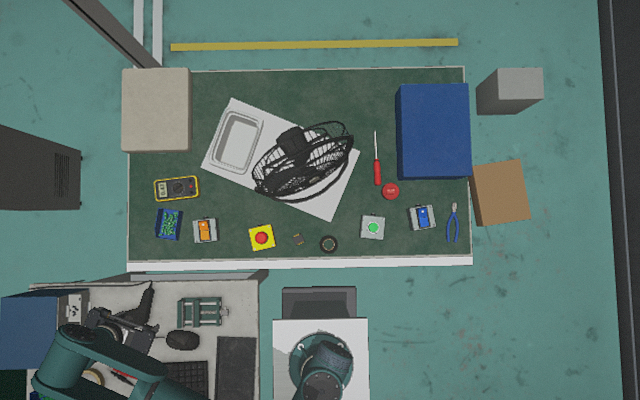

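View pics/side0.png

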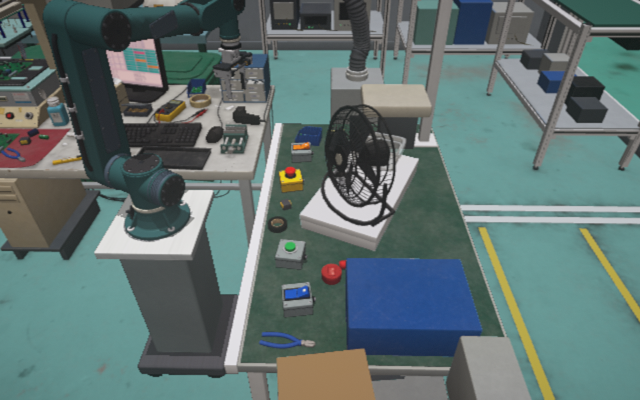

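The top view shows the orange rocker at about (205,230), the blue at (422,216), green at (373,228) and red at (262,238). In the side view, orange is at (301,147), blue at (297,294) and green at (290,246). Next I triangulate these and zoom in.

```bash
cat > h.py <<'E'
import numpy as np, cv2
from cell import readout, optics
def P(c): 
    return np.asarray(c["mtx"])@np.diag([1,-1,-1])@np.asarray(c["camera_from_world"])[:3]
def ray(c,uv):
    T=np.asarray(c["camera_from_world"]); R=T[:3,:3]; o=-R.T@T[:3,3]
    d=np.linalg.inv(c["mtx"])@np.array([uv[0],uv[1],1.]); return o,R.T@(d*[1,-1,-1])
def plane(c,uv,z):
    o,d=ray(c,uv); return o+d*(z-o[2])/d[2]
def tri(c1,u1,c2,u2):
    X=cv2.triangulatePoints(P(c1),P(c2),np.array(u1,float).reshape(2,1),np.array(u2,float).reshape(2,1))[:,0]; return X[:3]/X[3]
HUE={"orange":(8,20),"blue":(100,118),"green":(50,75),"red":(0,5)}
def mask(c,col,s=150,v=80):
    h=cv2.cvtColor(c["frame"],cv2.COLOR_RGB2HSV); a,b=HUE[col]
    m=cv2.inRange(h,(a,s,v),(b,255,255))
    if col=="red": m|=cv2.inRange(h,(174,s,v),(180,255,255))
    return m
def blob(c,col,box=None,**k):
    m=mask(c,col,**k)
    if box:
        x0,y0,x1,y1=box; w=np.zeros_like(m); w[y0:y1,x0:x1]=m[y0:y1,x0:x1]; m=w
    cs=cv2.findContours(m,cv2.RETR_EXTERNAL,cv2.CHAIN_APPROX_NONE)[0]
    k=max(cs,key=cv2.contourArea); M=cv2.moments(k); 
    return np.array([M["m10"],M["m01"]])/M["m00"],k
E
python3 - <<'E'
from h import *
t=optics.read_camera("top"); s=optics.read_camera("side")
B={"orange":((192,217,218,245),(290,138,314,163)),"blue":((408,203,438,232),(280,280,316,316)),"green":((358,212,388,242),(272,236,308,270)),"red":((246,222,278,254),(276,162,306,192))}
for c,(b1,b2) in B.items():
    u,k=blob(t,c,b1,s=120); v,k2=blob(s,c,b2,s=120)
    print(c,u.round(1),v.round(1),cv2.contourArea(k),cv2.contourArea(k2),tri(t,u,s,v).round(3), plane(t,u,.055).round(3))
f=[cv2.resize(i[y:y+40,x:x+50],None,fx=8,fy=7,interpolation=cv2.INTER_CUBIC)[:,:,::-1] for i,x,y in ((t["frame"],180,210),(t["frame"],397,197),(s["frame"],276,130),(s["frame"],273,278))]
cv2.imwrite("pics/z.png",np.vstack([np.hstack(f[:2]),np.hstack(f[2:])]))
E
```

```text
orange [203.7 230. ] [301.1 146.2] 149.5 64.0 [0.456 0.374 0.05 ] [0.454 0.372 0.055]
blue [422.8 216.9] [296.8 292.7] 144.0 202.5 [ 0.485 -0.344  0.051] [ 0.484 -0.343  0.055]
green [372.8 226.9] [289.7 246.1] 50.5 56.5 [ 0.455 -0.179  0.056] [ 0.454 -0.179  0.055]
red [261.  237.2] [289.7 170.7] 89.5 59.0 [0.428 0.184 0.066] [0.427 0.186 0.055]
```

View pics/z.png

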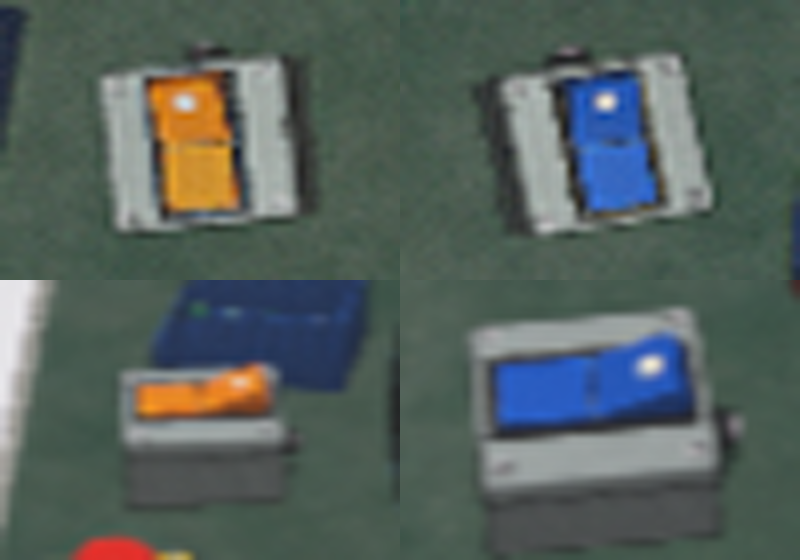

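The zooms show the white dot on the far (+x) half of both rockers, tilted up. The orange dot is at about (203.1,224.6) in the top view and (306,144.6) in the side view. The blue dot is at about (422.8,211.4) top and (304.3,290) side.

```bash
python3 -m crank '[[[-0.04,-0.004,0],[0,0,-0.1],0.0],[[-0.08,-0.008,0],[0,0,-0.2],0.0],[[-0.12,-0.012,0],[0,0,-0.3],0.0],[[-0.16,-0.016,0],[0,0,-0.37],0.0],[[-0.2,-0.02,0],[0,0,-0.37],0.0]]'
python3 - <<'E'
from h import *
t=optics.read_camera("top"); s=optics.read_camera("side")
D={"o":((203.1,224.6),(306,144.6)),"b":((422.75,211.4),(304.25,290))}
for k,(a,b) in D.items(): print(k,tri(t,a,s,b).round(4),plane(t,a,.06).round(4))
for k,cc in (("o",[(184,80),(204,210)]),("b",[(200,80),(218,210)])):
    x0,y0=(180,210) if k=="o" else (397,197)
    p=[plane(t,(x0+u/8,y0+v/7),z) for (u,v),z in zip(cc,(.063,.052))]; d=p[0]-p[1]; print(k,np.degrees(np.arctan2(d[1],d[0])),np.hypot(*d[:2]))
st=readout.sense(); print(st["clock"],st["tcp_pos"],st["ee_rot"].round(3),st["grip_width"])
w=optics.read_camera("wrist"); cv2.imwrite("pics/w1.png",w["frame"][:,:,::-1])
E
```

```text
clock: 0.62
tcp_pos: [0.3801, 0.4201, 0.2053]
ee_rot: [[-1.0, -0.001, -0.0], [-0.001, 1.0, -0.0], [0.0, -0.0, -1.0]]
wrist_force: [0.4, 0.9, -0.0]
grip_width: 0.064
finger_force: 0.0
o [0.4744 0.374  0.0569] [0.4713 0.3728 0.06  ]
b [ 0.5037 -0.3425  0.0597] [ 0.5013 -0.3426  0.06  ]
o 4.866241349127445 0.06068602715933664
b 7.57934749261897 0.060916184848204644
0.7167 [0.38349521 0.41789979 0.20457255] [[-1.     0.009  0.001]
 [ 0.009  1.    -0.002]
 [-0.001 -0.002 -1.   ]] 0.05615143297615493
```

View pics/w1.png

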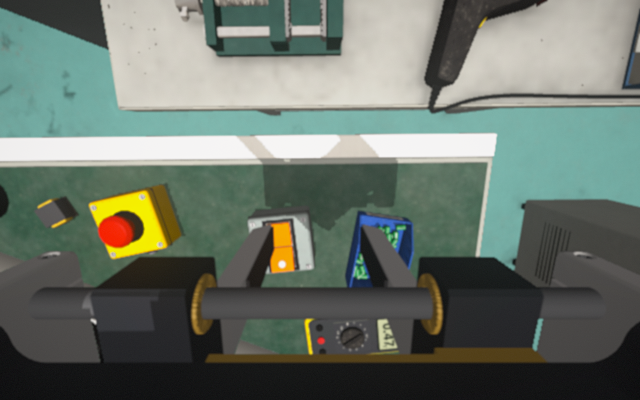

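The wrist view shows the orange rocker at about (283,247) with its dot at (282,264), and the estop at (115,229). I'll check the dot against that view.

```bash
python3 - <<'E'
from h import *
w=optics.read_camera("wrist"); t=optics.read_camera("top")
f=w["frame"]; h=cv2.cvtColor(f,cv2.COLOR_RGB2HSV)
m=np.zeros(h.shape[:2],np.uint8); m[258:272,274:292]=cv2.inRange(h,(0,0,190),(180,90,255))[258:272,274:292]
M=cv2.moments(m,True); u=(M["m10"]/M["m00"],M["m01"]/M["m00"]); print(u,M["m00"])
print(tri(w,u,t,(203.1,224.6)).round(4), plane(w,u,.06).round(4))
s=readout.sense();print(s["clock"],s["tcp_pos"])
E
python3 -m crank '[[[-0.03,-0.015,0.02],[0,0,0],0.0],[[-0.06,-0.03,0.04],[0,0,-0.08],0.0],[[-0.09,-0.044,0.06],[0,0,-0.08],0.0],[[-0.0915,-0.044,0.085],[0,0,-0.08],0.0],[[-0.0915,-0.044,0.095],[0,0,-0.08],0.0]]'
```

```text
(280.0, 266.2439024390244) 41.0
[0.4717 0.3728 0.0615] [0.4733 0.3734 0.06  ]
0.8667 [0.37857169 0.42114319 0.20517376]
clock: 1.28
tcp_pos: [0.4686, 0.3763, 0.1064]
ee_rot: [[-0.997, -0.078, -0.005], [-0.078, 0.997, -0.003], [0.006, -0.003, -1.0]]
wrist_force: [-0.9, -0.1, -0.8]
grip_width: 0.0105
finger_force: 0.0
```

```bash
python3 -m crank '[[[0,0,0.01],[0,0,0],0.0],[[0,0,0.02],[0,0,0],0.0],[[0,0,0.03],[0,0,0],0.0],[[0,0,0.035],[0,0,0],0.0],[[0,0,0.035],[0,0,0],0.0]]'
```

```text
clock: 1.7
tcp_pos: [0.4691, 0.3773, 0.0746]
ee_rot: [[-0.997, -0.079, -0.001], [-0.079, 0.997, -0.001], [0.001, -0.001, -1.0]]
wrist_force: [-0.7, -0.2, 0.2]
grip_width: 0.0005
finger_force: 0.0
```

```bash
python3 -m crank '[[[-0.005,-0.003,0],[0,0,0],0.0],[[-0.005,-0.003,0.006],[0,0,0],0.0],[[-0.005,-0.003,0.012],[0,0,0],0.0],[[-0.005,-0.003,0.018],[0,0,0],0.0],[[-0.005,-0.003,0.021],[0,0,0],0.0]]'
```

```text
clock: 2.12
tcp_pos: [0.4764, 0.3745, 0.0544]
ee_rot: [[-0.997, -0.078, 0.002], [-0.078, 0.997, 0.001], [-0.002, 0.001, -1.0]]
wrist_force: [1.7, 0.7, 3.0]
grip_width: 0.0007
finger_force: 1.1
```

```bash
python3 -m crank '[[[0,0,0.001],[0,0,0],0.0],[[0,0,0.002],[0,0,0],0.0],[[0,0,0.002],[0,0,0],0.0]]'
```

```text
clock: 2.37
tcp_pos: [0.4756, 0.3743, 0.0525]
ee_rot: [[-0.997, -0.078, -0.0], [-0.078, 0.997, 0.0], [0.0, 0.0, -1.0]]
wrist_force: [0.8, 0.4, 1.0]
grip_width: 0.0003
finger_force: 0.5
```

```bash
python3 -m crank '[[[0,0,0.001],[0,0,0],0.0],[[0,0,0.002],[0,0,0],0.0],[[0,0,0.002],[0,0,0],0.0]]'
```

```text
clock: 2.62
tcp_pos: [0.4757, 0.3744, 0.0519]
ee_rot: [[-0.997, -0.078, 0.001], [-0.078, 0.997, 0.0], [-0.001, 0.0, -1.0]]
wrist_force: [-0.6, -0.4, 6.1]
grip_width: 0.0007
finger_force: 3.1
```

```bash
python3 -m crank '[[[0,0,0.001],[0,0,0],0.0],[[0,0,0.002],[0,0,0],0.0],[[0,0,0.002],[0,0,0],0.0]]'
```

```text
clock: 2.87
tcp_pos: [0.4757, 0.3744, 0.0517]
ee_rot: [[-0.997, -0.078, 0.001], [-0.078, 0.997, 0.001], [-0.001, 0.0, -1.0]]
wrist_force: [-2.3, -3.1, 12.3]
grip_width: 0.0006
finger_force: 6.2
```

```bash
python3 -m crank '[[[0,0,-0.02],[0,0,0],0.0],[[0,0,-0.05],[0,0,0],0.0],[[0,0,-0.09],[0,0,0],0.0],[[0.03,0,-0.12],[0,0,0],0.0],[[0.065,0,-0.13],[0,0,0],0.0]]'
python3 - <<'E'
from h import *
s=optics.read_camera("side"); w=optics.read_camera("wrist")
a=cv2.resize(s["frame"][130:170,276:326],(500,400),interpolation=cv2.INTER_CUBIC)
b=cv2.resize(w["frame"][150:350,180:430],(300,240))
o=np.zeros((400,800,3),np.uint8); o[:,:500]=a; o[:240,500:]=b
cv2.imwrite("pics/c1.png",o[:,:,::-1]); st=readout.sense(); print(st["clock"],st["tcp_pos"],st["ee_rot"].round(3))
E
```

```text
clock: 3.28
tcp_pos: [0.4127, 0.3703, 0.1833]
ee_rot: [[-0.997, -0.076, 0.006], [-0.076, 0.997, 0.005], [-0.006, 0.004, -1.0]]
wrist_force: [-1.1, 1.6, 1.5]
grip_width: 0.0003
finger_force: 0.0
3.3833 [0.40795304 0.37031446 0.18240503] [[-0.997 -0.081  0.002]
 [-0.081  0.997  0.004]
 [-0.003  0.004 -1.   ]]
```

View pics/c1.png

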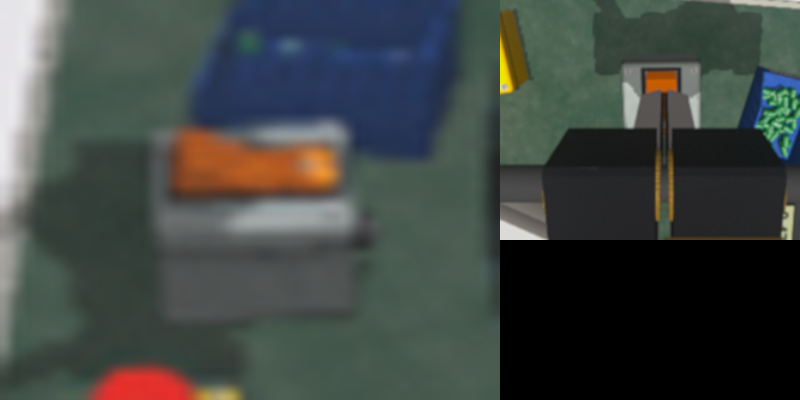

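The orange rocker is on: in the side crop its near half (left, about (190,160)) now stands up and the dotted half lies level. Next I travel to blue, in front of the fan.

```bash
python3 -m crank '[[[0.003,-0.04,0],[0,0,0],0.0],[[0.006,-0.08,0],[0,0,0],0.0],[[0.01,-0.12,0],[0,0,0],0.0],[[0.013,-0.16,0],[0,0,0],0.0],[[0.016,-0.2,0],[0,0,0],0.0]]'
python3 -m crank '[[[0.003,-0.04,0],[0,0,0],0.0],[[0.006,-0.08,0],[0,0,0],0.0],[[0.01,-0.12,0],[0,0,0],0.0],[[0.013,-0.16,0],[0,0,0],0.0],[[0.016,-0.2,0],[0,0,0],0.0]]'
python3 -m crank '[[[0.003,-0.04,0],[0,0,0],0.0],[[0.006,-0.08,0],[0,0,0],0.0],[[0.01,-0.12,0],[0,0,0],0.0],[[0.013,-0.16,0],[0,0,0],0.0],[[0.016,-0.2,0],[0,0,0],0.0]]'
python3 -m crank '[[[0.003,-0.04,0],[0,0,-0.05],0.0],[[0.006,-0.08,0],[0,0,-0.05],0.0],[[0.008,-0.11,0],[0,0,-0.05],0.0],[[0.008,-0.11,0],[0,0,-0.05],0.0]]'
python3 - <<'E'
from h import *
w=optics.read_camera("wrist"); cv2.imwrite("pics/w2.png",w["frame"][:,:,::-1]); st=readout.sense(); print(st["clock"],st["tcp_pos"],st["ee_rot"].round(3))
E
```

```text
clock: 3.8
tcp_pos: [0.4094, 0.1669, 0.177]
ee_rot: [[-0.997, -0.079, -0.003], [-0.079, 0.997, -0.001], [0.003, -0.0, -1.0]]
wrist_force: [0.7, -1.0, 0.5]
grip_width: 0.0002
finger_force: 0.0
clock: 4.22
tcp_pos: [0.409, -0.0337, 0.1773]
ee_rot: [[-0.997, -0.078, -0.002], [-0.078, 0.997, 0.001], [0.002, 0.001, -1.0]]
wrist_force: [0.6, 0.5, -0.3]
grip_width: 0.0004
finger_force: 0.0
clock: 4.63
tcp_pos: [0.4087, -0.2344, 0.1771]
ee_rot: [[-0.997, -0.078, -0.002], [-0.078, 0.997, 0.002], [0.002, 0.002, -1.0]]
wrist_force: [0.5, -0.1, 0.6]
grip_width: 0.0002
finger_force: 0.0
clock: 4.97
tcp_pos: [0.4089, -0.3477, 0.1758]
ee_rot: [[-0.992, -0.122, -0.003], [-0.122, 0.992, 0.001], [0.003, 0.001, -1.0]]
wrist_force: [-0.4, -0.4, -0.6]
grip_width: 0.0008
finger_force: 0.0
5.0167 [ 0.40922473 -0.34481394  0.17596544] [[-0.992 -0.124 -0.003]
 [-0.124  0.992  0.003]
 [ 0.003  0.004 -1.   ]]
```

View pics/w2.png

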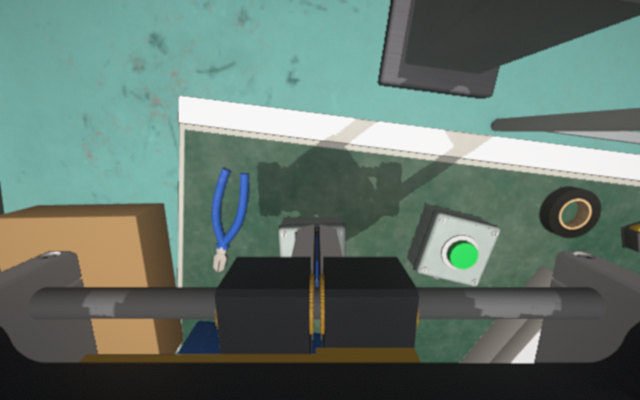

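The wrist view has the blue rocker hidden behind the fingers; the green button is clear at about (463,255). I use the two-view blue dot (0.503,-0.3425) and measure green in the same step.

```bash
python3 - <<'E'
from h import *
w=optics.read_camera("wrist"); t=optics.read_camera("top")
u,k=blob(w,"green",(430,225,500,285)); v,_=blob(t,"green",(358,212,388,242),s=120)
print(u,cv2.contourArea(k),tri(w,u,t,v).round(4),plane(w,u,.061).round(4),plane(t,v,.061).round(4))
E
python3 -m crank '[[[-0.03,-0.003,0.01],[0,0,0],0.0],[[-0.06,-0.006,0.03],[0,0,0],0.0],[[-0.0935,-0.01,0.05],[0,0,0],0.0],[[-0.0935,-0.01,0.08],[0,0,0],0.0],[[-0.0935,-0.01,0.1],[0,0,0],0.0]]'
python3 -m crank '[[[0,0,0],[0,0,0],0.0],[[0,0,0],[0,0,0],0.0]]'
```

```text
[459.65863454 254.23787458] 539.5 [ 0.4541 -0.1791  0.0569] [ 0.4529 -0.1817  0.061 ] [ 0.4539 -0.1785  0.061 ]
clock: 5.53
tcp_pos: [0.5054, -0.3375, 0.0755]
ee_rot: [[-0.991, -0.132, -0.002], [-0.132, 0.991, 0.003], [0.002, 0.003, -1.0]]
wrist_force: [0.1, 0.1, -1.5]
grip_width: 0.0006
finger_force: 0.0
clock: 5.7
tcp_pos: [0.5038, -0.3385, 0.0772]
ee_rot: [[-0.992, -0.13, -0.003], [-0.13, 0.992, 0.003], [0.002, 0.003, -1.0]]
wrist_force: [-0.3, 0.6, 1.0]
grip_width: 0.0003
finger_force: 0.0
```

```bash
python3 -m crank '[[[0,-0.0035,0.003],[0,0,0],0.0],[[0,-0.0035,0.01],[0,0,0],0.0],[[0,-0.0035,0.016],[0,0,0],0.0],[[0,-0.0035,0.021],[0,0,0],0.0],[[0,-0.0035,0.024],[0,0,0],0.0]]'
python3 -m crank '[[[0,0,0.001],[0,0,0],0.0],[[0,0,0.002],[0,0,0],0.0],[[0,0,0.003],[0,0,0],0.0],[[0,0,0.003],[0,0,0],0.0]]'
```

```text
clock: 6.12
tcp_pos: [0.5057, -0.3447, 0.0551]
ee_rot: [[-0.992, -0.128, 0.003], [-0.128, 0.992, -0.001], [-0.003, -0.001, -1.0]]
wrist_force: [1.7, 0.3, 2.2]
grip_width: 0.0003
finger_force: 1.0
clock: 6.45
tcp_pos: [0.5052, -0.3446, 0.052]
ee_rot: [[-0.992, -0.128, 0.001], [-0.128, 0.992, -0.0], [-0.001, -0.001, -1.0]]
wrist_force: [1.5, 0.3, 1.5]
grip_width: 0.0005
finger_force: 1.4
```

```bash
python3 -m crank '[[[0,0,0.001],[0,0,0],0.0],[[0,0,0.002],[0,0,0],0.0],[[0,0,0.003],[0,0,0],0.0],[[0,0,0.003],[0,0,0],0.0]]'
```

```text
clock: 6.78
tcp_pos: [0.5053, -0.3446, 0.0517]
ee_rot: [[-0.992, -0.128, 0.002], [-0.128, 0.992, -0.001], [-0.001, -0.001, -1.0]]
wrist_force: [-2.4, 2.5, 12.7]
grip_width: 0.0003
finger_force: 6.3
```

```bash
python3 -m crank '[[[0,0,-0.02],[0,0,0],0.0],[[0,0,-0.06],[0,0,0],0.0],[[0.02,0.02,-0.08],[0,0,0],0.0],[[0.0305,0.06,-0.08],[0,0,0],0.0],[[0.0305,0.1,-0.08],[0,0,0],0.0]]'
python3 -m crank '[[[0,0.04,0],[0,0,0],0.0],[[0,0.07,0],[0,0,0],0.0],[[0,0.07,0.02],[0,0,0],0.0],[[0,0.07,0.04],[0,0,0],0.0],[[0,0.07,0.045],[0,0,0],0.0]]'
python3 - <<'E'
from h import *
s=optics.read_camera("side"); t=optics.read_camera("top")
a=cv2.resize(s["frame"][230:320,260:350],(400,400),interpolation=cv2.INTER_CUBIC)
b=cv2.resize(s["frame"][130:170,276:316],(400,400),interpolation=cv2.INTER_CUBIC)
cv2.imwrite("pics/c2.png",np.hstack([a,b])[:,:,::-1]); st=readout.sense(); print(st["clock"],st["tcp_pos"],st["ee_rot"].round(3))
E
```

```text
clock: 7.2
tcp_pos: [0.4602, -0.2498, 0.1297]
ee_rot: [[-0.992, -0.124, 0.0], [-0.124, 0.992, -0.002], [0.0, -0.002, -1.0]]
wrist_force: [0.4, 1.1, 0.1]
grip_width: 0.0003
finger_force: 0.0
clock: 7.62
tcp_pos: [0.45, -0.1778, 0.0798]
ee_rot: [[-0.992, -0.129, -0.007], [-0.129, 0.992, 0.003], [0.006, 0.004, -1.0]]
wrist_force: [0.3, 0.2, -1.2]
grip_width: 0.0003
finger_force: 0.0
7.7167 [ 0.45108025 -0.17893819  0.08150593] [[-0.992 -0.128 -0.005]
 [-0.128  0.992  0.002]
 [ 0.004  0.003 -1.   ]]
```

View pics/c2.png

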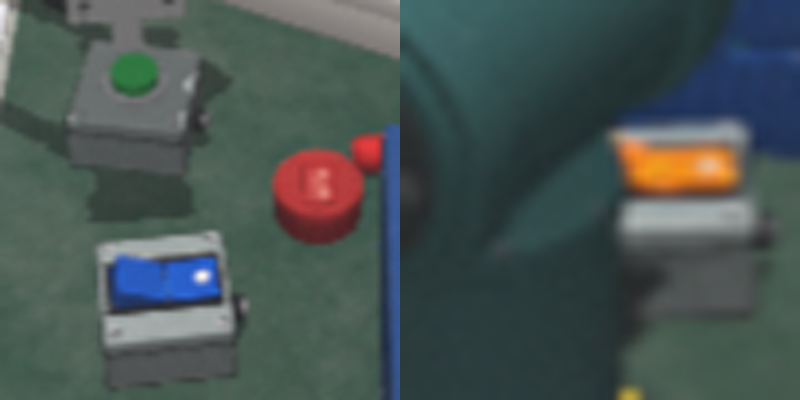

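Both rockers show their dotted halves level and near halves raised, with the fingertips above the green button at about (133,72) in the left crop. Now I press green.

```bash
python3 -m crank '[[[-0.0025,-0.0005,0.006],[0,0,0],0.0],[[-0.0025,-0.0005,0.012],[0,0,0],0.0],[[-0.0025,-0.0005,0.018],[0,0,0],0.0],[[-0.0025,-0.0005,0.023],[0,0,0],0.0],[[-0.0025,-0.0005,0.027],[0,0,0],0.0]]'
python3 -m crank '[[[0,0,0.001],[0,0,0],0.0],[[0,0,0.002],[0,0,0],0.0],[[0,0,0.002],[0,0,0],0.0]]'
```

```text
clock: 8.13
tcp_pos: [0.4556, -0.1802, 0.0562]
ee_rot: [[-0.992, -0.127, 0.0], [-0.127, 0.992, -0.0], [-0.0, -0.0, -1.0]]
wrist_force: [-0.3, -0.9, 1.9]
grip_width: 0.0005
finger_force: 1.2
clock: 8.38
tcp_pos: [0.4555, -0.1802, 0.0549]
ee_rot: [[-0.992, -0.128, 0.0], [-0.128, 0.992, -0.001], [-0.0, -0.001, -1.0]]
wrist_force: [0.1, -0.8, 3.5]
grip_width: 0.0006
finger_force: 1.4
```

```bash
python3 -m crank '[[[0,0,0.001],[0,0,0],0.0],[[0,0,0.002],[0,0,0],0.0],[[0,0,0.003],[0,0,0],0.0],[[0,0,0.003],[0,0,0],0.0],[[0,0,0.003],[0,0,0],0.0]]'
python3 -m crank '[[[0,0,0],[0,0,0],0.0],[[0,0,0],[0,0,0],0.0],[[0,0,0],[0,0,0],0.0],[[0,0,0],[0,0,0],0.0]]'
```

```text
clock: 8.8
tcp_pos: [0.4556, -0.1802, 0.0539]
ee_rot: [[-0.992, -0.128, 0.001], [-0.128, 0.992, -0.001], [-0.001, -0.001, -1.0]]
wrist_force: [-4.3, 0.2, 12.3]
grip_width: 0.0001
finger_force: 6.0
clock: 9.13
tcp_pos: [0.4556, -0.1802, 0.0539]
ee_rot: [[-0.992, -0.128, 0.001], [-0.128, 0.992, -0.001], [-0.001, -0.001, -1.0]]
wrist_force: [-4.7, 1.3, 12.2]
grip_width: 0.0002
finger_force: 6.0
```

The button is at its stop, with the fingertips at 53.9 mm and 12 N on it, steady. I'm handing the job in.

```bash
python3 -c "
from cell import ticket
print(ticket.close_job())"
```

```text
the job is handed in; nothing more can be done
None
```

I switched on the orange rocker, then the blue one, and handed the job in at about 9 s with the green button held at its stop (53.9 mm, about 12 N); no verdict was returned.

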